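# Load a counter tube into the bingo-counter carousel and index it

## Robot

A 6-joint arm with a two-finger parallel gripper is mounted at the origin on the work surface. World frame = base frame: x ahead of the robot, y to its left, z up, the work surface at z = 0. Lengths are in mm, angles in degrees, forces in N, time in s.
With the tool pointing down it reaches from about 300 to 850 mm from the base axis. Payload 4.2 kg.
Tool frame: the origin (TCP) lies between the finger pads; the fingertips stand 22 mm ahead of it and the grasp point (between the pads) lies 3 mm ahead of it; z points along the fingers, y is the direction in which the jaws open and shut (so a half turn about z gives the same grasp; the last joint's range is limited). The gripper opens to 91 mm and grips with 3 to 60 N. Pads are 32 mm wide; open, the fingers measure 118 mm over their backs; the gripper's body (76 mm by 178 mm) begins 60 mm behind the grasp point.
Start: joints at [-77.98, 18.312, 89.639, -0, 72.044, -1.146], TCP at [130.977, -559.898, 235.976] pointing down, gripper open.
Joint ranges: [-177.97, 177.97], [-48.28, 115.42], [12.27, 149.76], [-77.06, 257.06], [2.81, 150.46], [-146.56, 146.56]. Speed limits (degrees/s): [147.25, 147.25, 180, 180, 180, 180].

## Interface

Orientations are given as [roll, pitch, yaw] about the fixed x, y, z axes, in that order (R = Rz(yaw) Ry(pitch) Rx(roll)).
In Python, from workcell import * gives the robot as it stands.
- The arm moves only by the shell command python3 -m jog 'ROWS' [OPENING] [FORCE]. ROWS is text: rows parted by semicolons, each of 6 numbers parted by spaces: the shift along the tool's x, y, z in units of 0.5 m (1.0 is 0.5 m), then the turn, a rotation vector about the tool's x, y, z in units of pi/2 rad (1.0 is pi/2 rad). A call has 1 to 20 rows; each row is the pose to reach, as a shift and turn from the pose measured when the call began, along the tool's axes at that moment; what a row does not reach only later rows make up. A row lasts 1/12 s, in which the tool goes at most 41.7 mm and 7.16 degrees, less where a joint would pass 70% of its speed; a pose out of reach is approached as far as the arm can. A call with a number of a shift or a turn outside -1 to 1 is refused whole. A call with a gripper value outside its range is refused whole. OPENING is the opening, from -1 (shut) to 1 (fully open), set as the call begins (- or left out, the last holds). The fingers move at their own pace and stop on an object; FORCE is the grip in N (left out, the last holds). Time passes only in rows, so rows that repeat a pose let the fingers close. It gives the time, the measured TCP pose, the force and the opening at its end, in the units of the state.
- state(): the state, without advancing time (a new reading comes with each control period).
- grab_frame(name): name is "scene" or "top"; returns the picture (420x560x3 uint8, red, green, blue); there is no depth.
- calibration(name): a dict with "mtx" (3x3 intrinsics, pixels), "rvec" (rotation vector, rad) and "tvec" (3), from world to camera coordinates, as OpenCV has them. Camera axes: x right, y down, z forward; pixel columns grow to the right and rows downward; lengths in mm; the calibration is good to about 2 mm. A picture is of the moment at which its call begins. calibration takes no time and is no camera call.
- job_done(): hands the job in, once; it reports no verdict.
Trained networks look in the newest picture that a camera, given by its name, has taken for a name from the list of things; names that differ only in an ending like _2 or _b are one class to them, and where a whole thing is asked for, a point or a joint stands for the part that bears it (a point fixed in the world has none). Each returns a list of dicts, best first, with "confidence" (0 to 1); they miss things now and then, are a little off and sometimes report something else, mostly with a low value. They report only what shows in the picture. A call takes as long as a camera call.
- spot_in(query, camera): "rect" ([left, top, right, bottom] in pixels, round what is visible of it).
- tip_of(query, camera): "location" ([column, row] in pixels: a listed point, or the origin of a listed thing).
The state is a dict: "time_s": time; "qpos": joint angles; "qvel": joint speeds; "effort": joint torques, N m; "ee_pos": TCP position; "ee_rot": TCP orientation; "force": force on the tool from outside, world axes, zero at the start; "torque": the same for the moment, N m; "gripper_width": finger opening in mm.
Only numpy, scipy, OpenCV 4.12 (cv2) and the standard library are available. Lean on these libraries where they do the work, as an engineer would, in place of code of your own. Each camera call takes 0.05 s, during which the arm holds its last target. There are 200 camera calls.

## Task

Load the loose tube of bingo counters into the pocket that stands at the stand's loading tongue: the slot in its foot has to find the little sprung key hidden in the pocket, so feel for it by turning the tube under a light push, never forcing it, until it sits fully home. Then turn the carousel by its centre knob counter-clockwise (seen from above) exactly one click, let it rest in that click, and let go. Leave everything else on the table where it is.

Things in the scene. Friction and masses are not known exactly. Their poses are not given: they have to be found in the camera images.
- tube: Loose counter tube standing on the table, 0.11 kg, 92 mm tall: white cylinder 36 mm wide with a grey cap, flat top at 60 mm, grip bar above. Origin at the centre of its underside, z up. Its lowest 9 mm are two jaws (within 15.6 mm of the axis) with an open slot between them, 7 mm wide and 9 mm high, along the tube's x, parallel to the grip bar. Above the jaws the edge is chamfered 3 mm.
- bar (a point): Centre of the grey upright grip bar on the tube's cap, 76 mm above the tube's underside: 30 mm long (along the tube's x), 14 mm thick (along y), 32 mm tall (16 mm above and below this point). Axes as the tube's.
- pocket (a point): Centre of the floor of the pocket to load: an open round cup on the carousel, 39 mm inner diameter, 4 mm wall, 30 mm deep, floor 46 mm above the table, 80 mm from the carousel's axis; it turns with the carousel. x points to the carousel's axis, z up. Home: the tube's origin on this point, its slot over the key. Tube and carousel must press on each other with less than 40 N.
- plunger: Sprung plunger at the centre of the pocket's floor (origin there), carrying a steel key 8 mm high, 22 mm long, 4 mm thick, flat top. It sinks at most 3 mm, under 2 to 4.5 N, then is solid; pressing it with over 20 N damages it. The key's angle is NOT measured: 0.3 to 1.7 rad counter-clockwise from the pocket's x (light rubbing hardly turns it). The tube stays 5 to 8 mm high until slot and key agree within 0.12 rad (or half a turn on).
- knob (a point): Centre of the carousel's knob, 159 mm above the table: an upright black bar on its axis, 42 mm long (along this point's x), 14 mm thick (along y), 34 mm tall (17 mm above and below this point), over a disc 38 mm wide on a spindle. It turns with the carousel. The tubes in the carousel reach 138 mm above the table.
- carousel (a joint): Angle of the carousel about its vertical axis, rad; grows counter-clockwise seen from above. 0 at the start, a click rest; the next rests are 1.257 (one click, the target) and 2.513; end stops 0.12 beyond the first and last. A sprung detent pulls it to the nearest rest; passing between rests takes up to 0.2 N m.
- stand: Fixed black round stand, 232 mm wide, 30 mm high, origin at the centre of its underside. On it turns the grey carousel, 212 mm wide, with five cups 72 degrees apart; at the start the first and second cups counter-clockwise of the loading pocket hold tubes (fixed in it), the others are empty. A flat outlet tray lies on its +x side.
- tongue (a point): Metal stud on the stand's loading tongue (34 mm wide, on the stand's -x side, 132 mm from the axis, 30 mm above the table). The pocket next to it at the start is the one to load.
- dauber: Bystander: loose white ink marker, 38 mm in diameter, 105 mm tall, narrower top. Origin at its underside.
- shaker: Bystander: loose grey shaker, 40 mm in diameter, 62 mm tall. Origin at its underside.
- can: Bystander: loose food can with green label, 74 mm in diameter, 110 mm tall. Origin at its underside.
- jar: Bystander: loose clear jar with red lid, 100 mm in diameter, 140 mm tall. Origin at its underside.
- cards: Bystander: loose stack of blank cards, 120 x 160 x 18 mm. Origin at the centre of its underside.
- water: Bystander: loose clear bottle, 64 mm in diameter, 190 mm tall. Origin at its underside.
- smallcan: Bystander: loose low can, 68 mm in diameter, 50 mm tall. Origin at its underside.

How it is judged (in metres and radians):
On the way, in this order (a step that is already met when the one before it is completed fails the run):
1. the tube is fully home in the loading pocket while the carousel is still at its first click (z of tube in the frame of pocket between -0.004 and 0.0025 m and horizontal distance between tube and pocket below 0.004 m and angle between tube's own z axis and vertical below 0.08 rad and value of joint carousel between -0.2 and 0.2 rad), for 0.2 s.
2. the carousel is at the next click with the tube still home (z of tube in the frame of pocket between -0.004 and 0.0025 m and horizontal distance between tube and pocket below 0.004 m and angle between tube's own z axis and vertical below 0.08 rad and value of joint carousel between 1.1366 and 1.3766 rad), for 0.2 s.
At the end, for the whole second after the job is handed in: The tube stands home in its pocket (its underside within 2.5 mm of the pocket floor, within 4 mm of its centre, tilted less than 0.08 rad), the carousel rests one click on from its start (1.257 +- 0.12 rad) and both are at rest (all of step 2 and velocity of joint carousel between -0.1 and 0.1 rad/s and linear speed of tube below 0.03 m/s); the robot touches nothing.
It fails at once if the tube presses on the key in the pocket with more than 20 N (contact force between tube and plunger above 20 N).
It fails at once if the tube and the carousel press on each other with more than 40 N (contact force between tube and stand above 40 N).
It fails at once if the carousel is turned well past the next click (more than 1.75 rad) (value of joint carousel above 1.75 rad).
It fails at once if a bystander is moved by more than 30 mm (distance of any of dauber, shaker, can, jar, cards, water, smallcan from where it was at the start of the episode above 0.03 m).
It also fails if it takes over 64 s, if anything falls off the work surface, if the arm or the gripper's body presses on something with over 40 N, if the wrist force passes 120 N, or if a joint passes its speed limit or range.

## Working session

There is one attempt and no reset: what is moved stays moved. The work goes in short steps, Python scripts to look and compute and a shell command to move; the robot and the scene stay as the last step left them, time stands still between calls to the robot, and variables do not carry over. Pictures are saved under pics/ and viewed, about 8 in all and at most 12, crops included, and the job is handed in when it is done.

```bash
mkdir -p pics; ls; cat > h.py <<'E'
from workcell import *
import numpy as np, cv2
from scipy.spatial.transform import Rotation as R
def ray(cam,px):
    c=calibration(cam);K=np.array(c["mtx"],float);Rm=cv2.Rodrigues(np.array(c["rvec"],float))[0];t=np.array(c["tvec"],float).ravel()
    d=np.linalg.inv(K)@np.array([px[0],px[1],1.]);return -Rm.T@t,Rm.T@d
def atz(cam,px,z):
    o,d=ray(cam,px);return o+d*(z-o[2])/d[2]
def proj(cam,p):
    c=calibration(cam);return cv2.projectPoints(np.array(p,float).reshape(-1,1,3),np.array(c["rvec"],float),np.array(c["tvec"],float),np.array(c["mtx"],float),None)[0].reshape(-1,2)
def both(px1,px2):
    o1,d1=ray("scene",px1);o2,d2=ray("top",px2)
    A=np.zeros((3,3));b=np.zeros(3)
    for o,d in((o1,d1),(o2,d2)):
        d=d/np.linalg.norm(d);M=np.eye(3)-np.outer(d,d);A+=M;b+=M@o
    return np.linalg.solve(A,b)
E
python3 - <<'E'
from h import *
np.set_printoptions(precision=1,suppress=True)
for c in("scene","top"):
    im=grab_frame(c);cv2.imwrite(f"pics/{c}0.png",im[:,:,::-1])
    print(c,ray(c,(280,210)))
    for q,z in(("bar",76),("tube",0),("pocket",46),("knob",159),("stand",0),("tongue",30)):
        for r in tip_of(q,c)[:2]: print(q,np.array(r["location"]),round(r["confidence"],2),atz(c,r["location"],z))
print(state())
E
```

```text
pics
scene (array([1300. ,  229. ,  817.9]), array([-0.7, -0.3, -0.7]))
bar [372.9 213.7] 0.51 [457.2 167.8  76. ]
tube [367.  231.1] 0.64 [448.6 160.3   0. ]
tube [187.6 174.5] 0.5 [ 392.4 -446.3    0. ]
pocket [260.  198.3] 0.96 [ 470.8 -154.2   46. ]
pocket [369.6 231.6] 0.46 [495.9 171.   46. ]
knob [240.9 184.8] 0.92 [ 559.8 -164.8  159. ]
knob [274. 194.] 0.22 [564.7 -71.8 159. ]
stand [247.7 229.1] 0.92 [ 557.2 -157.3    0. ]
stand [373.6 317.3] 0.55 [721.3 232.8   0. ]
tongue [273.4 193.8] 0.82 [ 420.5 -132.7   30. ]
top (array([ 377.4,  -53.2, 1567.3]), array([ 0.1,  0. , -1. ]))
bar [223.4 232.3] 0.45 [463.4 162.5  76. ]
tube [224.8 236.1] 0.61 [455.8 168.5   0. ]
tube [161.2 171. ] 0.41 [662.5 384.5   0. ]
pocket [324.3 228.1] 0.59 [ 485.7 -146.    46. ]
knob [334.6 202.6] 0.58 [ 552.1 -167.6  159. ]
stand [330.5 209.7] 0.67 [ 548.6 -167.7    0. ]
tongue [315.7 246.4] 0.97 [ 429.1 -121.1   30. ]
tongue [189.6 222.4] 0.3 [494.7 277.2  30. ]
{'time_s': 0.7, 'qpos': array([-78. ,  18.3,  89.6,   0. ,  72. ,  -1.1]), 'qvel': array([ 0. ,  0.1,  0. , -0. ,  0.1, -0.1]), 'effort': array([  0. , -41.2, -23.2,   0.1,   0. ,  -0. ]), 'ee_pos': array([ 131. , -559.9,  236. ]), 'ee_rot': array([180. ,  -0. ,  13.2]), 'force': array([-0.1, -0.3, -0.6]), 'torque': array([-0. ,  0.1,  0. ]), 'gripper_width': 91.19833637894898}
```

```bash
python3 - <<'E'
import cv2,numpy as np
s=cv2.imread('pics/scene0.png');t=cv2.imread('pics/top0.png')
a=cv2.resize(s[130:330,180:430],None,fx=3.2,fy=3,interpolation=cv2.INTER_CUBIC)
cv2.imwrite('pics/a.png',a)
b=cv2.resize(t[140:290,190:390],None,fx=4,fy=4,interpolation=cv2.INTER_CUBIC);cv2.imwrite('pics/b.png',b)
E
```

```text
(no output)
```

View pics/a.png

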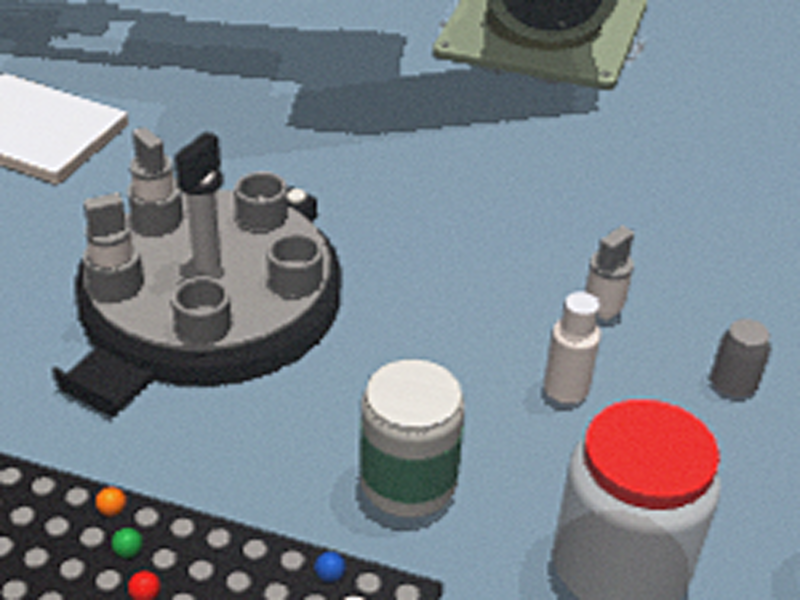

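View pics/b.png

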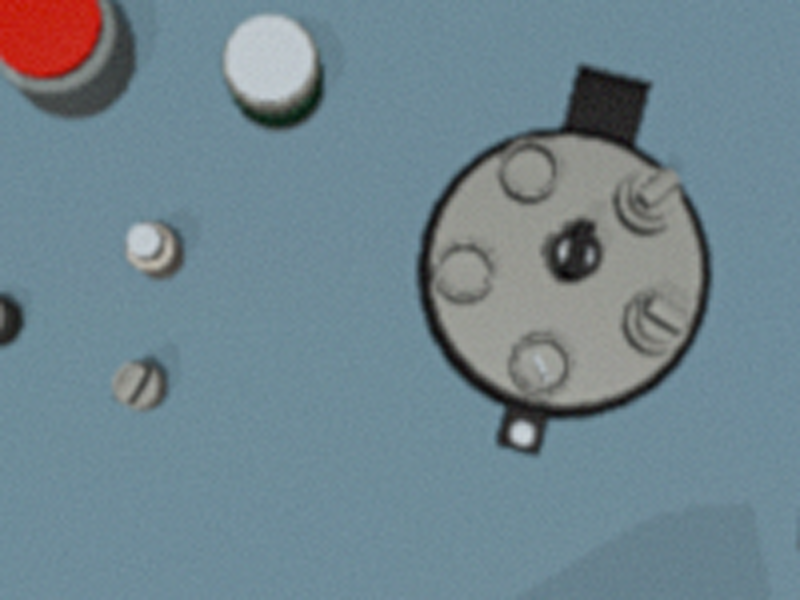

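Top crop: the tube sits at crop (140,385) with its bar along a diagonal. The pocket next to the stud (522,433) is at (539,364), and its bright key streak is visible. The knob is at (575,255). Next I'll fit the geometry.

```bash
cat > fit.py <<'E'
from h import *
from scipy.optimize import least_squares
np.set_printoptions(precision=2,suppress=True)
t=cv2.imread('pics/top0.png');s=cv2.imread('pics/scene0.png')
g=t.astype(int)
# stud centroid
def cen(im,x0,x1,y0,y1,f):
    w=f(im[y0:y1,x0:x1].astype(float));yy,xx=np.mgrid[y0:y1,x0:x1];return np.array([(w*xx).sum(),(w*yy).sum()])/w.sum()
st=cen(t,315,326,243,254,lambda a:np.clip(a.min(2)-120,0,None))
print('stud top',st,atz('top',st,31))
# stand outline: radial search for black edge, z=30 r=116
gray=cv2.cvtColor(t,cv2.COLOR_BGR2GRAY).astype(float)
c0=np.array([331.2,208.]);pts=[]
for a in np.radians(np.arange(0,360,5)):
    rr=np.arange(24,46,.25);P=c0+np.outer(rr,[np.cos(a),np.sin(a)])
    v=cv2.remap(gray.astype(np.float32),P[:,0].astype(np.float32)[None],P[:,1].astype(np.float32)[None],cv2.INTER_LINEAR)[0]
    i=np.where(v<60)[0]
    if len(i)==0: continue
    j=i[0]; 
    # inner edge disc->black : crossing 95
    k=j
    while k>0 and v[k]<95:k-=1
    m=i[-1]
    while m<len(v)-1 and v[m]<80:m+=1
    pts.append((np.degrees(a),rr[k],rr[m],*P[k],*P[m]))
pts=np.array(pts)
for nm,cols,z in(('inner',(3,4),36),('outer',(5,6),30)):
    X=np.array([atz('top',p,z)[:2] for p in pts[:,cols]])
    f=lambda q:np.hypot(*(X-q[:2]).T)-q[2]
    r=least_squares(f,[555,-160,110],loss='soft_l1',f_scale=1);print(nm,r.x,len(X),np.median(abs(f(r.x))))
# tube foot etc
for c in('top','scene'):
    im=grab_frame(c)
    for q in('tube','bar','knob','carousel'): print(c,q,[(np.round(r['rect'],1),round(r['confidence'],2)) for r in spot_in(q,c)[:2]])
for n,im,(x,y),w in(('p1',t,(324.5,231),10),('p2',s,(263,194),14),('p3',t,(334,203),10),('p4',t,(224.7,236),10),('p5',s,(242,185),14),('p6',s,(371,216),16)):
    x,y=int(x),int(y);cr=cv2.resize(im[y-w:y+w,x-w:x+w],(260,260),interpolation=cv2.INTER_CUBIC);globals()[n]=cr
cv2.imwrite('pics/c.png',np.vstack([np.hstack([p1,p3,p4]),np.hstack([p2,p5,p6])]))
E
python3 fit.py
```

```text
stud top [320.11 247.98] [ 424.48 -134.87   31.  ]
inner [ 553.15 -166.51  105.62] 67 0.3043565981718501
outer [ 552.13 -165.45  115.54] 67 0.46944095244037953
top tube [(array([218.5, 231.1, 232.8, 242.2]), 0.62), (array([294.8, 159.3, 365.4, 253.3]), 0.19)]
top bar []
top knob [(array([296.1, 175. , 363.9, 243.4]), 0.93)]
top carousel [(array([298.9, 174.2, 360.5, 239.2]), 0.73)]
scene tube [(array([363.1, 203.9, 378.5, 235.5]), 0.65)]
scene bar [(array([365.3, 206.3, 374.5, 234.2]), 0.66)]
scene knob [(array([205.9, 172.9, 286.1, 246.9]), 0.74)]
scene carousel []
```

View pics/c.png

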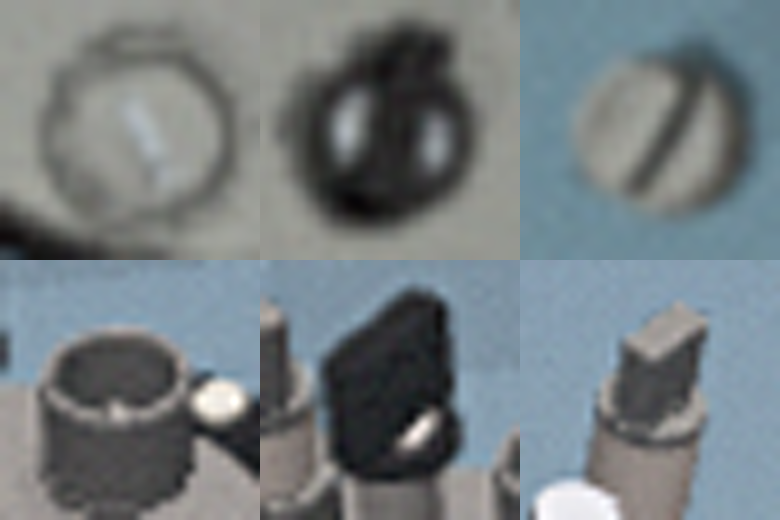

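```bash
cat > f2.py <<'E'
from h import *
from scipy.optimize import least_squares
np.set_printoptions(precision=2,suppress=True)
T=lambda p,ox,x0,y0,s:np.array([x0+(p[0]-ox+.5)/s-.5,y0+(p[1]+.5)/s-.5])
C=np.array([552.6,-166.]);S=np.array([424.5,-134.9]);u=(S-C)/np.linalg.norm(S-C);print('pocket',C+80*u,'px yaw',np.degrees(np.arctan2(*(-u)[::-1])))
print('cup rim top',atz('top',T((137,132),0,314,221,13),76),'cup rim scene',atz('scene',T((113,373-260),0,249,180,260/28),76))
k1=atz('top',T((128,100),0,314,221,13),54);k2=atz('top',T((162,185),0,314,221,13),54);print('key',k1,k2,np.linalg.norm(k1-k2),np.degrees(np.arctan2(*(k1-k2)[:2][::-1])))
def corners(q,z,L,W):
    a=q[2];R2=np.array([[np.cos(a),-np.sin(a)],[np.sin(a),np.cos(a)]])
    P=(R2@np.array([[L/2,W/2],[L/2,-W/2],[-L/2,-W/2],[-L/2,W/2]]).T).T+q[:2];return np.c_[P,np.full(4,z)]
def fit(name,obs,z,L,W,q0):
    best=None
    for a in np.radians(np.arange(-90,90,10)):
        def f(q):
            p=proj('scene',corners(q,z,L,W));d=np.linalg.norm(obs[:,None]-p[None],axis=2);return d.min(1)
        r=least_squares(f,[*q0,a])
        if best is None or r.cost<best.cost:best=r
    print(name,best.x[:2],np.degrees(best.x[2]),best.cost)
    print('  top px',proj('top',[[*best.x[:2],z]]))
s=260/28
fit('knob',np.array([T((325,95),260,228,171,s),T((415,28),260,228,171,s),T((445,45),260,228,171,s)]),176,42,14,C)
fit('tube',np.array([T((622,85),520,355,200,8.125),T((682,43),520,355,200,8.125),T((708,62),520,355,200,8.125),T((655,102),520,355,200,8.125)]),92,30,14,(458,165))
for a,b,z in(((690,80),(635,195),70),):
    p,q=[atz('top',T(v,520,214,226,13),z) for v in(a,b)];print('dark line',p,q,np.degrees(np.arctan2(*(p-q)[:2][::-1])))
# tube top white/grey circle z=60 : crop centre
print('tube cap circle',atz('top',T((660,132),520,214,226,13),60))
p,q=[atz('top',T(v,260,314+10,193,13),176) for v in((425,30),(370,215))];print('knob dir top',np.degrees(np.arctan2(*(p-q)[:2][::-1])))
print('knob disc',atz('top',T((387,145),260,324,193,13),142))
for nm,h,r in(('dauber',105,19),('can',110,37),('shaker',62,20)):
    print(nm,[(atz(c,tip_of(nm,c)[0]['location'],0)) for c in('top','scene')])
E
python3 f2.py
```

```text
pocket [ 474.86 -147.13] px yaw -13.646195428701983
cup rim top [ 475.7  -143.63   76.  ] cup rim scene [ 475.74 -148.58   76.  ]
key [ 484.69 -142.72   54.  ] [ 464.74 -151.08   54.  ] 21.635861452876956 22.733196520642863Traceback (most recent call last):
  File "f2.py", line 21, in <module>
    fit('knob',np.array([T((325,95),260,228,171,s),T((415,28),260,228,171,s),T((445,45),260,228,171,s)]),176,42,14,C)
    ~~~^^^^^^^^^^^^^^^^^^^^^^^^^^^^^^^^^^^^^^^^^^^^^^^^^^^^^^^^^^^^^^^^^^^^^^^^^^^^^^^^^^^^^^^^^^^^^^^^^^^^^^^^^^^^^^
  File "f2.py", line 16, in fit
    r=least_squares(f,[*q0,a])
    return func(*args, **kwargs)
    result = trf(vector_fun.fun, vector_fun.jac, x0, f0, J0, lb, ub, ftol, xtol,
                 gtol, max_nfev, x_scale, loss_function, tr_solver,
                 tr_options.copy(), verbose, callback=callback_wrapped)
    return trf_no_bounds(
        fun, jac, x0, f0, J0, ftol, xtol, gtol, max_nfev, x_scale,
        loss_function, tr_solver, tr_options, verbose, callback=callback)
    J = jac(x)
    self._update_jac()
    ~~~~~~~~~~~~~~~~^^
    self.J = self.jac_wr
[... 659 characters left out ...]
  ^^^^^^^
    f = np.atleast_1d(self.fun(x, *self.args, **self.kwargs))
                      ~~~~~~~~^^^^^^^^^^^^^^^^^^^^^^^^^^^^^^
    return np.atleast_1d(self.fun(x))
                         ~~~~~~~~^^^
    return self.f(x, *self.args, **self.kwargs)
           ~~~~~~^^^^^^^^^^^^^^^^^^^^^^^^^^^^^^
  File "f2.py", line 15, in f
    p=proj('scene',corners(q,z,L,W));d=np.linalg.norm(obs[:,None]-p[None],axis=2);return d.min(1)
  File "h.py", line 10, in proj
    c=calibration(cam);return cv2.projectPoints(np.array(p,float).reshape(-1,1,3),np.array(c["rvec"],float),np.array(c["tvec"],float),np.array(c["mtx"],float),None)[0].reshape(-1,2)
ValueError: time passes only in moves, steps and waits
```

```bash
python3 - <<'E'
s=open('h.py').read().replace("def ray(","import functools\ncalibration=functools.cache(calibration)\ndef ray(",1)
open('h.py','w').write(s)
E
python3 f2.py 2>&1 | tail -15
```

```text
pocket [ 474.86 -147.13] px yaw -13.646195428701983
cup rim top [ 475.7  -143.63   76.  ] cup rim scene [ 475.74 -148.58   76.  ]
key [ 484.69 -142.72   54.  ] [ 464.74 -151.08   54.  ] 21.635861452876956 22.733196520642863
knob [ 552.02 -171.43] -30.02272499838333 0.9250302369829274
  top px [[336.43 201.93]]
tube [455.38 164.51] -27.035151436616943 0.34453995165316786
  top px [[221.88 234.62]]
dark line [465.86 153.6   70.  ] [438.54 165.48  70.  ] -23.51574050495894
tube cap circle [453.97 161.61  60.  ]
knob dir top -15.594445573651843
knob disc [ 550.88 -165.29  142.  ]
dauber [array([546.89, 153.09,   0.  ]), array([559.38, 162.28,   0.  ])]
can [array([709.23,  59.11,   0.  ]), array([696.59,  62.86,  -0.  ])]
shaker [array([501.16, 283.5 ,   0.  ]), array([499.18, 284.25,   0.  ])]
```

```bash
cat > to.py <<'E'
import sys
from h import *
# usage: to.py x y z yaw -> row
def row(x,y,z,yaw,s=None):
    s=s or state();p=np.array(s["ee_pos"]);Rt=R.from_euler('xyz',s["ee_rot"],degrees=True)
    d=Rt.inv().apply(np.array([x,y,z])-p)/500
    G=R.from_euler('xyz',[180,0,yaw],degrees=True)
    w=(Rt.inv()*G).as_rotvec()/(np.pi/2)
    return np.round(np.r_[d,w],4)
if __name__=='__main__':
    s=state();a=[float(v) for v in sys.argv[1:]]
    for i in range(0,len(a),4): print(row(*a[i:i+4],s))
E
python3 to.py 300 -180 240 40; for n in water jar; do python3 -c "
from h import *
for c in('top','scene'):
    r=tip_of('$n',c); print('$n',c,r and atz(c,r[0]['location'],0), r and r[0]['confidence'])"; done
```

```text
[ 0.5022 -0.6628 -0.0081  0.      0.     -0.2982]
water top [666.45288688 383.39956319   0.        ] 0.64
water scene [675.28024862 377.51545912   0.        ] 0.82
jar top [714.790834   233.77428859   0.        ] 0.82
jar scene [713.21360368 239.32745527   0.        ] 0.76
```

```bash
r='0.5 -0.66 0 0 0 -0.3'; python3 -m jog '0.5 -0.66 0 0 0 -0.3;0.5 -0.66 0 0 0 -0.3;0.5 -0.66 0 0 0 -0.3;0.5 -0.66 0 0 0 -0.3;0.5 -0.66 0 0 0 -0.3;0.5 -0.66 0 0 0 -0.3;0.5 -0.66 0 0 0 -0.3;0.5 -0.66 0 0 0 -0.3;0.5 -0.66 0 0 0 -0.3;0.5 -0.66 0 0 0 -0.3;0.5 -0.66 0 0 0 -0.3' 1 5; python3 to.py 455 162.5 140 65
```

```text
time_s: 2.62
ee_pos: [300.9, -176.0, 236.2]
ee_rot: [-180.0, -0.2, 40.7]
force: [0.2, -0.2, 0.4]
gripper_width: 91.5
[ 6.744e-01 -3.126e-01  1.947e-01 -1.000e-04 -2.000e-03 -2.704e-01]
```

```bash
python3 -m jog '0.674 -0.313 0.19 0 -0.002 -0.27;0.674 -0.313 0.19 0 -0.002 -0.27;0.674 -0.313 0.19 0 -0.002 -0.27;0.674 -0.313 0.19 0 -0.002 -0.27;0.674 -0.313 0.19 0 -0.002 -0.27;0.674 -0.313 0.19 0 -0.002 -0.27;0.674 -0.313 0.19 0 -0.002 -0.27;0.674 -0.313 0.19 0 -0.002 -0.27;0.674 -0.313 0.19 0 -0.002 -0.27;0.674 -0.313 0.19 0 -0.002 -0.27;0.674 -0.313 0.19 0 -0.002 -0.27;0.674 -0.313 0.19 0 -0.002 -0.27'; python3 to.py 455 162.5 86 65
python3 - <<'E'
from h import *
s=cv2.cvtColor(grab_frame("scene"),cv2.COLOR_RGB2BGR)
cv2.imwrite('pics/d.png',cv2.resize(s[140:260,310:450],None,fx=5,fy=5,interpolation=cv2.INTER_CUBIC))
E
```

```text
time_s: 3.62
ee_pos: [454.5, 162.1, 142.0]
ee_rot: [-179.9, 0.1, 65.0]
force: [0.1, 0.6, 0.6]
gripper_width: 91.0
[ 0.0013  0.0008  0.1119 -0.0006  0.001   0.0005]
```

View pics/d.png

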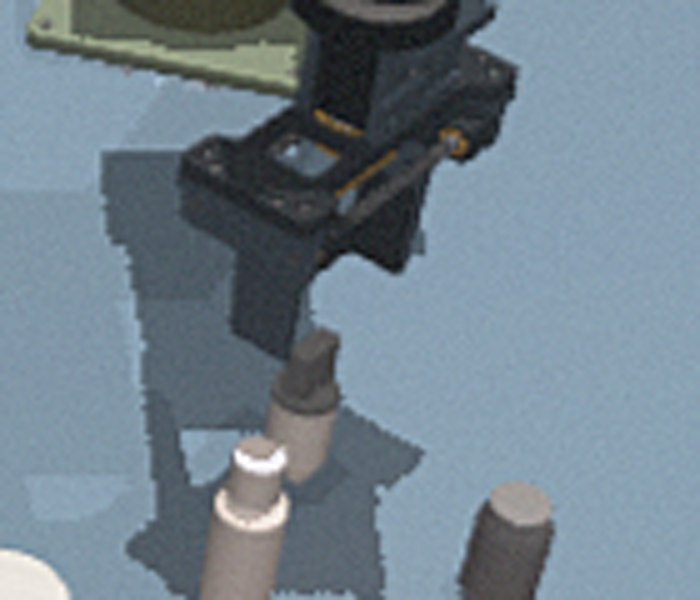

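The tube (at about pixel 305,430 of the crop) lies between the open fingers, and the fingers are in line with the bar. I'll centre it along its length first with a gentle squeeze.

```bash
python3 -m jog '0 0 0.112 0 0 0;0 0 0.112 0 0 0;0 0 0.112 0 0 0;0 0 0.112 0 0 0'; python3 -m jog '0 0 0 0 0 0;0 0 0 0 0 0;0 0 0 0 0 0;0 0 0 0 0 0;0 0 0 0 0 0;0 0 0 0 0 0;0 0 0 0 0 0;0 0 0 0 0 0;0 0 0 0 0 0;0 0 0 0 0 0' -1 5
```

```text
time_s: 4.0
ee_pos: [453.7, 159.9, 86.6]
ee_rot: [-179.9, 0.1, 64.9]
force: [-0.1, 0.2, 1.1]
gripper_width: 91.1
time_s: 4.83
ee_pos: [453.6, 160.0, 86.6]
ee_rot: [-179.9, 0.1, 64.9]
force: [-0.7, -0.2, 0.2]
gripper_width: 29.9
```

```bash
python3 -m jog '0 0 0 0 0 0;0 0 0 0 0 0;0 0 0 0 0 0;0 0 0 0 0 0;0 0 0 0 0 1;0 0 0 0 0 1;0 0 0 0 0 1;0 0 0 0 0 1;0 0 0 0 0 1;0 0 0 0 0 1;0 0 0 0 0 1;0 0 0 0 0 1;0 0 0 0 0 1;0 0 0 0 0 1;0 0 0 0 0 1;0 0 0 0 0 1;0 0 0 0 0 1;0 0 0 0 0 1;0 0 0 0 0 1;0 0 0 0 0 1' 1 10; python3 -m jog '0 0 0 0 0 0;0 0 0 0 0 0;0 0 0 0 0 0;0 0 0 0 0 0;0 0 0 0 0 0;0 0 0 0 0 0;0 0 0 0 0 0;0 0 0 0 0 0;0 0 0 0 0 0;0 0 0 0 0 0;0 0 0 0 0 0;0 0 0 0 0 0' -1 20; python3 to.py 455 162.5 200 -25
```

```text
time_s: 6.5
ee_pos: [453.7, 160.0, 86.6]
ee_rot: [179.9, 0.1, -25.0]
force: [-0.5, 0.2, 0.4]
gripper_width: 91.3
time_s: 7.5
ee_pos: [453.7, 160.1, 86.6]
ee_rot: [179.9, 0.1, -25.1]
force: [0.1, -0.2, -0.3]
gripper_width: 13.8
[-1.000e-04 -5.100e-03 -2.268e-01  1.200e-03  9.000e-04 -6.000e-04]
```

```bash
python3 -m jog '0 0 -0.08 0 0 0;0 0 -0.16 0 0 0;0 0 -0.23 0 0 0;0 0 -0.23 0 0 0;0 0 -0.23 0 0 0'; python3 to.py 474.9 -147.1 190 22.7
```

```text
time_s: 7.92
ee_pos: [454.9, 160.5, 203.4]
ee_rot: [-179.9, -0.1, -25.1]
force: [0.8, -0.4, -1.6]
gripper_width: 13.8
[ 2.967e-01  5.404e-01  2.670e-02 -2.000e-04 -1.500e-03 -5.306e-01]
```

```bash
python3 -m jog '0.297 0.54 0.02 0 0 -0.531;0.297 0.54 0.02 0 0 -0.531;0.297 0.54 0.02 0 0 -0.531;0.297 0.54 0.02 0 0 -0.531;0.297 0.54 0.02 0 0 -0.531;0.297 0.54 0.02 0 0 -0.531;0.297 0.54 0.02 0 0 -0.531;0.297 0.54 0.02 0 0 -0.531;0.297 0.54 0.02 0 0 -0.531;0.297 0.54 0.02 0 0 -0.531;0.297 0.54 0.02 0 0 -0.531'; python3 to.py 474.9 -147.1 167 22.7
python3 - <<'E'
from h import *
s=cv2.cvtColor(grab_frame("scene"),cv2.COLOR_RGB2BGR);t=cv2.cvtColor(grab_frame("top"),cv2.COLOR_RGB2BGR)
a=cv2.resize(s[140:240,200:320],(600,500),interpolation=cv2.INTER_CUBIC)
cv2.imwrite('pics/e.png',a); 
st=state();p=np.array(st['ee_pos']);f=p-[0,0,86.6]
print(st['ee_pos'],'foot proj scene',proj('scene',[f]),'rim proj',proj('scene',[[474.9,-147.1,76]]), tip_of('tube','scene')[:2],tip_of('bar','scene')[:1],proj('scene',[f+[0,0,76]]))
E
```

```text
time_s: 8.83
ee_pos: [473.8, -147.2, 191.4]
ee_rot: [-179.8, 0.0, 22.6]
force: [-0.8, 0.8, -1.1]
gripper_width: 13.7
[ 0.0021  0.0008  0.0487 -0.0018  0.0005 -0.0012]
[ 474.27942643 -145.92531524  192.13247255] foot proj scene [[261.3920224  183.41215331]] rim proj [[261.3200525  191.66216035]] [{'location': [261.1, 182.7], 'confidence': 0.79}, {'location': [305.1, 290.0], 'confidence': 0.3}] [] [[260.30762747 160.93020602]]
```

View pics/e.png

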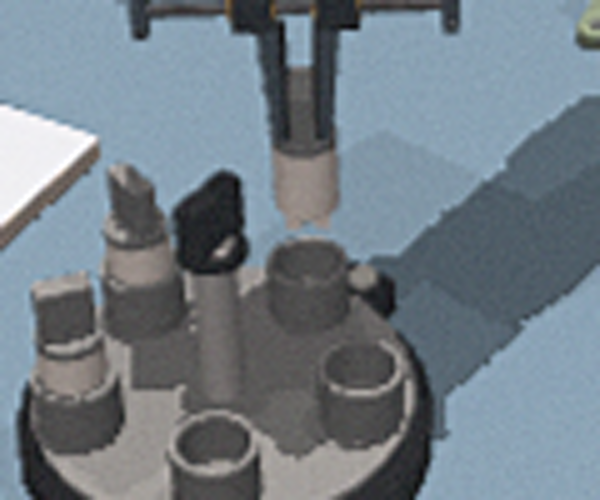

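The tube foot (307,215 in the crop) hangs centred over the cup (307,262). I'll descend with a light grip.

```bash
python3 -m jog '0.002 0 0.02 -0.002 0 0;0.002 0 0.04 -0.002 0 0;0.002 0 0.05 -0.002 0 0;0.002 0 0.05 -0.002 0 0;0.002 0 0.05 -0.002 0 0' - 12; python3 to.py 474.9 -147.1 150 22.7;  python3 -m jog '0.001 0 0.01 0 0 0;0.001 0 0.02 0 0 0;0.001 0 0.02 0 0 0;0.001 0 0.02 0 0 0'; python3 to.py 474.9 -147.1 150 22.7
```

```text
time_s: 9.45
ee_pos: [475.5, -144.9, 167.5]
ee_rot: [179.9, -0.0, 22.9]
force: [-0.6, -0.5, -1.3]
gripper_width: 13.8
[-0.0028  0.0035  0.0349  0.0012 -0.0004  0.0017]
time_s: 9.78
ee_pos: [475.8, -144.7, 157.2]
ee_rot: [179.9, -0.0, 22.9]
force: [-0.1, -0.3, -2.0]
gripper_width: 13.8
[-0.0035  0.0037  0.0144  0.001  -0.0001  0.0017]
```

```bash
python3 -m jog '-0.0035 0.0037 0 0 0 0;-0.0035 0.0037 0 0 0 0;-0.0035 0.0037 0 0 0 0'; python3 -m jog '0 0 0.006 0 0 0;0 0 0.014 0 0 0;0 0 0.014 0 0 0'; python3 to.py 474.9 -147.1 143 22.7
```

```text
time_s: 10.03
ee_pos: [474.9, -147.3, 157.3]
ee_rot: [179.9, -0.0, 22.8]
force: [-0.3, 0.0, -0.1]
gripper_width: 14.3
time_s: 10.28
ee_pos: [475.1, -147.3, 149.7]
ee_rot: [179.9, -0.0, 22.8]
force: [0.9, -0.3, -2.0]
gripper_width: 14.0
[-0.0002 -0.0005  0.0135  0.0011 -0.0005  0.0014]
```

```bash
python3 -m jog '0 0 0.007 0 0 0;0 0 0.013 0 0 0;0 0 0.013 0 0 0'; python3 -m jog '0 0 0.003 0 0 0;0 0 0.006 0 0 0;0 0 0.006 0 0 0';python3 -m jog '0 0 0.002 0 0 0;0 0 0.004 0 0 0;0 0 0.004 0 0 0'
```

```text
time_s: 10.53
ee_pos: [475.2, -147.1, 142.6]
ee_rot: [179.9, -0.1, 22.8]
force: [1.2, 0.7, -2.2]
gripper_width: 13.7
time_s: 10.78
ee_pos: [475.3, -147.1, 139.3]
ee_rot: [179.9, -0.0, 22.8]
force: [0.0, 0.2, -2.1]
gripper_width: 14.3
time_s: 11.03
ee_pos: [475.3, -147.1, 137.3]
ee_rot: [179.9, -0.1, 22.8]
force: [0.9, 0.1, -1.7]
gripper_width: 13.8
```

```bash
python3 -m jog '0 0 0.002 0 0 0;0 0 0.004 0 0 0;0 0 0.004 0 0 0'; python3 -m jog '0 0 0.002 0 0 0;0 0 0.004 0 0 0;0 0 0.004 0 0 0'
```

```text
time_s: 11.28
ee_pos: [475.3, -147.1, 135.1]
ee_rot: [179.9, -0.1, 22.8]
force: [1.3, 0.3, -2.0]
gripper_width: 14.2
time_s: 11.53
ee_pos: [475.3, -147.1, 132.9]
ee_rot: [179.9, -0.1, 22.8]
force: [0.4, 0.5, -2.0]
gripper_width: 13.7
```

```bash
python3 -m jog '0 0 0.001 0 0 0;0 0 0.002 0 0 0;0 0 0.002 0 0 0'; python3 -m jog '0 0 0 0 0 0;0 0 0 0 0 0;0 0 0 0 0 0;0 0 0 0 0 0;0 0 0 0 0 0' -0.1 
```

```text
time_s: 11.78
ee_pos: [475.4, -147.1, 132.4]
ee_rot: [179.9, -0.1, 22.8]
force: [-0.4, -0.0, 4.1]
gripper_width: 14.0
time_s: 12.2
ee_pos: [475.2, -147.1, 132.3]
ee_rot: [179.9, -0.0, 22.8]
force: [-0.3, 0.1, -0.5]
gripper_width: 40.2
```

Floor contact was felt (+4 N at TCP z 132.4, the predicted home height) and the grip is released. Next I'll lift clear, check, and refine the knob yaw.

```bash
python3 -m jog '0 0 -0.08 0 0 0;0 0 -0.16 0 0 0;0 0 -0.24 0 0 0;0 0 -0.24 0 0 0;0 0 -0.24 0 0 0'
cat > k.py <<'E'
from h import *
from scipy.spatial import ConvexHull
s=cv2.imread('pics/scene0.png');t=cv2.imread('pics/top0.png')
def box(cx,cy,yaw,z0,z1,L=42,W=14):
    a=np.radians(yaw);M=np.array([[np.cos(a),-np.sin(a)],[np.sin(a),np.cos(a)]])
    P=(M@np.array([[L/2,W/2],[L/2,-W/2],[-L/2,-W/2],[-L/2,W/2]]).T).T+[cx,cy]
    return np.r_[np.c_[P,[z0]*4],np.c_[P,[z1]*4]]
def cyl(cx,cy,r,z0,z1):
    a=np.linspace(0,2*np.pi,40);return np.r_[np.c_[cx+r*np.cos(a),cy+r*np.sin(a),0*a+z0],np.c_[cx+r*np.cos(a),cy+r*np.sin(a),0*a+z1]]
F=8
def mask(cam,pts,x0,y0,w):
    p=(proj(cam,pts)+.5-[x0,y0])*F;h=cv2.convexHull(p.astype(np.float32)).astype(int)
    m=np.zeros((w*F,w*F),np.uint8);cv2.fillConvexPoly(m,h,1);return cv2.resize(m.astype(np.float32),(w,w),interpolation=cv2.INTER_AREA)
res=[]
ox,oy,w=228,171,24
dark=(s[oy:oy+w,ox:ox+w].max(2)<75).astype(float)
rows=slice(0,13)
for yaw in range(-90,90,3):
  for dx in range(-8,9,2):
    for dy in range(-8,9,2):
      m=mask('scene',box(552.6+dx,-166+dy,yaw,142,176),ox,oy,w)
      res.append((abs(m-dark)[rows].sum(),yaw,dx,dy))
res.sort();print(res[:8])
E
python3 k.py
python3 - <<'E'
from h import *
s=cv2.cvtColor(grab_frame("scene"),cv2.COLOR_RGB2BGR);t=cv2.cvtColor(grab_frame("top"),cv2.COLOR_RGB2BGR)
a=cv2.resize(s[140:240,200:300],(400,400),interpolation=cv2.INTER_CUBIC)
b=cv2.resize(s[170:198,228:256],(400,400),interpolation=cv2.INTER_CUBIC)
cv2.imwrite('pics/f.png',np.hstack([a,b]))
E
```

```text
time_s: 12.62
ee_pos: [476.2, -147.4, 254.6]
ee_rot: [179.7, -0.3, 22.8]
force: [-0.7, 0.1, -0.3]
gripper_width: 41.1
[(np.float64(23.796875), -6, 6, 2), (np.float64(24.25), -9, 8, 2), (np.float64(24.5), -9, 6, 2), (np.float64(24.90625), -6, 8, 2), (np.float64(24.921875), -3, 6, 2), (np.float64(25.453125), -9, 6, 0), (np.float64(25.796875), -12, 6, 0), (np.float64(25.84375), -12, 8, 2)]
```

View pics/f.png

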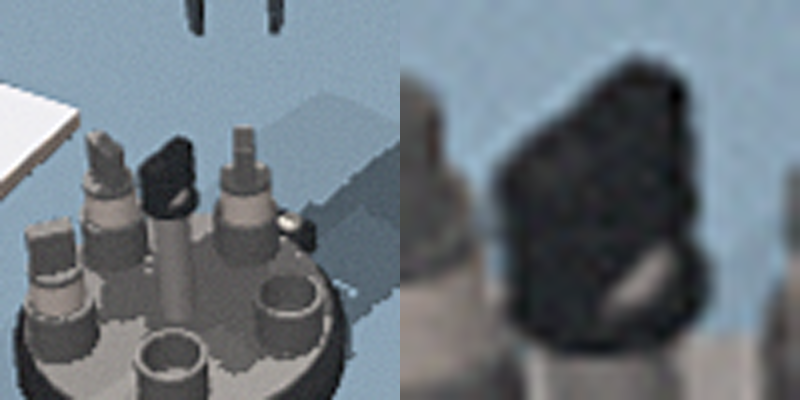

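```bash
python3 - <<'E'
import io,contextlib
with contextlib.redirect_stdout(io.StringIO()):
    from k import *
out=[]
for yaw in(-5,-14,-25):
    col=[]
    for cam,im,(x0,y0),w in(('scene',s,(228,170),26),('top',t,(322,191),24)):
        f=266/w;c=cv2.resize(im[y0:y0+w,x0:x0+w],(266,266),interpolation=cv2.INTER_CUBIC)
        P=((proj(cam,box(552.6,-166,yaw,142,176))+.5-[x0,y0])*f).astype(int)
        cv2.polylines(c,[P[4:].reshape(-1,1,2)],True,(0,255,255),1)
        cv2.polylines(c,[P[:4].reshape(-1,1,2)],True,(0,0,255),1)
        col.append(c)
    out.append(np.vstack(col))
cv2.imwrite('pics/g.png',np.hstack(out))
E
```

```text
(no output)
```

View pics/g.png

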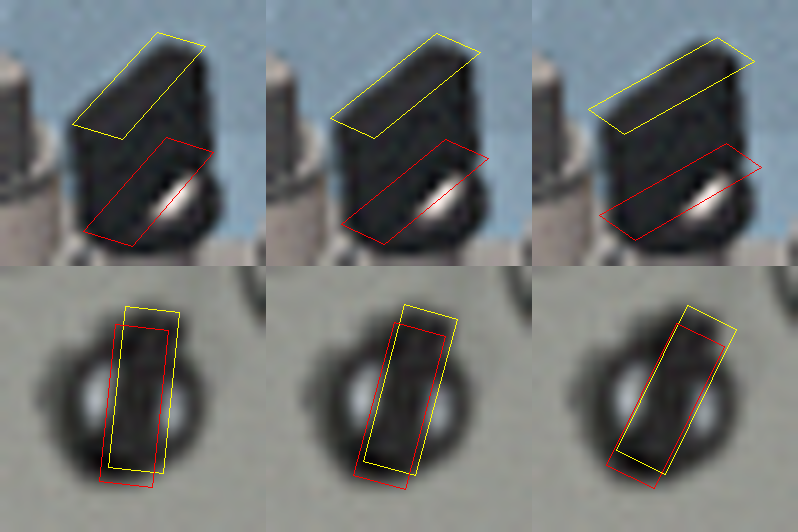

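The bar fits a yaw of about -13° (overlay at -14°) in both views. The tube cap is level with the other loaded tubes.

```bash
python3 to.py 552.6 -166 240 -13
```

```text
[1.294e-01 9.610e-02 2.260e-02 1.000e-04 4.000e-04 3.980e-01]
```

```bash
python3 -m jog '0.129 0.096 0.02 0 0.0004 0.398;0.129 0.096 0.02 0 0.0004 0.398;0.129 0.096 0.02 0 0.0004 0.398;0.129 0.096 0.02 0 0.0004 0.398;0.129 0.096 0.02 0 0.0004 0.398;0.129 0.096 0.02 0 0.0004 0.398;0.129 0.096 0.02 0 0.0004 0.398;0.129 0.096 0.02 0 0.0004 0.398' 0.2; python3 to.py 552.6 -166 170 -13
```

```text
time_s: 13.38
ee_pos: [551.9, -165.9, 240.2]
ee_rot: [180.0, 0.1, -12.9]
force: [0.2, -0.7, -0.5]
gripper_width: 54.3
[ 1.700e-03 -1.000e-04  1.404e-01  0.000e+00  1.300e-03  1.700e-03]
```

```bash
python3 -m jog '0.002 0 0.06 0 0.001 0;0.002 0 0.1 0 0.001 0;0.002 0 0.13 0 0.001 0;0.002 0 0.14 0 0.001 0;0.002 0 0.14 0 0.001 0'; python3 -m jog '0 0 0 0 0 0;0 0 0 0 0 0;0 0 0 0 0 0;0 0 0 0 0 0;0 0 0 0 0 0;0 0 0 0 0 0;0 0 0 0 0 0;0 0 0 0 0 0' -1 15
```

```text
time_s: 13.8
ee_pos: [551.7, -165.7, 168.7]
ee_rot: [-180.0, 0.2, -12.8]
force: [-0.4, -1.1, 0.5]
gripper_width: 54.8
time_s: 14.47
ee_pos: [551.8, -165.9, 169.1]
ee_rot: [-180.0, 0.2, -12.8]
force: [-0.7, -0.7, 1.5]
gripper_width: 14.2
```

```bash
python3 -m jog '0 0 0 0 0 -0.02;0 0 0 0 0 -0.06;0 0 0 0 0 -0.1;0 0 0 0 0 -0.15;0 0 0 0 0 -0.2;0 0 0 0 0 -0.25;0 0 0 0 0 -0.3;0 0 0 0 0 -0.35;0 0 0 0 0 -0.4' - 30;  python3 -m jog '0 0 0 0 0 -0.05;0 0 0 0 0 -0.1;0 0 0 0 0 -0.15;0 0 0 0 0 -0.2;0 0 0 0 0 -0.25;0 0 0 0 0 -0.3;0 0 0 0 0 -0.35;0 0 0 0 0 -0.38;0 0 0 0 0 -0.4;0 0 0 0 0 -0.4;0 0 0 0 0 -0.4'; python3 -c "
from h import *
s=state();print(s['ee_rot'],s['torque'],s['force'])"
```

```text
time_s: 15.22
ee_pos: [551.9, -167.2, 169.1]
ee_rot: [180.0, 0.2, 23.3]
force: [-0.8, -3.6, -1.4]
gripper_width: 13.8
time_s: 16.13
ee_pos: [552.8, -168.2, 169.1]
ee_rot: [179.9, 0.2, 59.3]
force: [3.1, -4.5, -3.8]
gripper_width: 13.9
[179.94242628   0.18351727  59.29780192] [-0.82727286 -0.50084007 -0.18633832] [ 3.09805384 -4.45732825 -3.84257837]
```

```bash
python3 -m jog '0 0 0 0 0 0;0 0 0 0 0 0;0 0 0 0 0 0;0 0 0 0 0 0;0 0 0 0 0 0;0 0 0 0 0 0' 0.2; python3 -m jog '0 0 -0.06 0 0 0;0 0 -0.14 0 0 0;0 0 -0.2 0 0 0;0 0 -0.26 0 0 0;0 0 -0.26 0 0 0;0 0 -0.26 0 0 0'
python3 to.py 350 100 300 59
python3 - <<'E'
from h import *
s=cv2.cvtColor(grab_frame("scene"),cv2.COLOR_RGB2BGR)
cv2.imwrite('pics/i.png',cv2.resize(s[140:260,190:310],(600,600),interpolation=cv2.INTER_CUBIC))
E
```

```text
time_s: 16.63
ee_pos: [552.7, -168.0, 169.1]
ee_rot: [180.0, 0.2, 59.3]
force: [0.2, -0.4, 0.1]
gripper_width: 51.2
time_s: 17.13
ee_pos: [553.4, -167.7, 301.1]
ee_rot: [179.7, 0.1, 59.3]
force: [0.2, -0.3, -1.8]
gripper_width: 54.9
[ 0.2527 -0.6231 -0.0013  0.0031  0.0013  0.0034]
```

View pics/i.png

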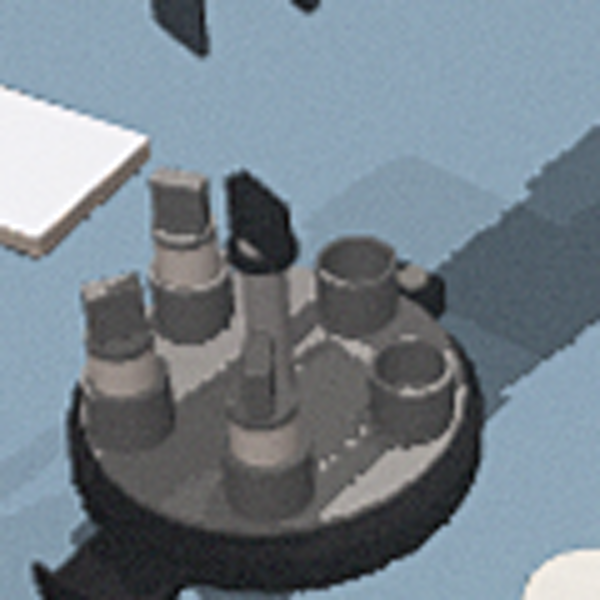

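The carousel moved one click. The empty cup's rim at the tongue (crop 355,258, full image 261,191.6) sits where the loaded pocket's rim was (261.3,191.7). The loaded tube is at the next station, and the robot is clear.

```bash
python3 -c "
from workcell import *
print(state()['force']);job_done()"
```

```text
[-0.40525797  0.9480773  -0.52061567]
the job is handed in; nothing more can be done
```

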